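# Clear the cool-box lid and lever it open

## Task

Push the orange vial rack that was left on the cool box's steel lid along the lid until it stands wholly on the green parking shelf beside it; slide it, do not pick it up. Then press the red pad of the yellow lever right down so that the lever raises the heavy lid, and finish while still holding the pad down with the fingertips. Do not lift the lid by hand, and leave everything else on the bench where it stands.

Things in the scene. Friction and masses are not known exactly. Their poses are not given: they have to be found in the camera images.
- station: Fixed blue cool box with lever and parking shelf, one unit, level on the bench. Origin on the bench below the lever's pivot (y) and on the box's middle line (x). Its y axis runs from the lever pad towards the parking shelf, z up. In its frame: box x -75..75, y 40..215 mm; lever along y at x 95, pivot at y 0, z 85 mm, between bearing cheeks that rise to z 98 mm.
- lid_top (a point): middle of the flat top of the steel lid (moves with the lid). Lid 150 mm (station x) by 175 mm (station y), 30 mm thick; shut, its top is level, 130 mm above the bench, and reaches station y 40..215 mm. Hinged along x at its end nearer the pad (y 40, z 100 mm), so its shelf end rises.
- shelf_middle (a point): middle of the green parking shelf's level top, 128 mm above the bench (2 mm below the lid top); axes as the station's. Shelf 170 mm (x) by 180 mm (y), station y 220..400 mm, just past the lid's free end, with a rim 12 mm high at its far end (y 400..406 mm)
- rack_center (a point): centre (half-way up) of the loose orange vial rack: a solid block 90 x 64 mm (its x, y) and 32 mm high, in which six fixed glass vials stand, 62 mm high overall (this point is 31 mm above its underside). 0.3 kg. It starts on the closed lid, roughly square to it.
- pad_top (a point): middle of the top face of the red pad at the long end of the yellow lever; pad 60 mm (station x) by 50 mm (station y), flat, 170 mm from the pivot. At rest it is 97 mm above the bench; at the stop it is about 36 mm above the bench. The point moves with the lever.
- lever (a joint): angle of the lever, rad: about 0 at rest (pad up), grows as the pad is pressed, hard stop at 0.36. The pad pushes back with about 5 to 10 N throughout; the lever and lid fall back if it is let go.
- lid (a joint): angle of the steel lid, rad: 0 shut, grows as it opens, about twice the lever's angle; about 0.7 with the lever at its stop. The lever's short end lifts it by a brass pin on its side.
- vial_a: bystander: clear serum vial with blue cap, 42 mm across, 65 mm tall; origin at the centre of its underside
- vial_b: bystander: clear serum vial with silver cap, 42 mm across, 65 mm tall; origin at the centre of its underside
- vial_c: bystander: clear serum vial with red cap, 42 mm across, 65 mm tall; origin at the centre of its underside
- beaker: bystander: white plastic beaker, 66 mm across, 70 mm tall; origin at the centre of its underside
- syringe_case: bystander: grey case lying flat, 50 x 200 x 40 mm (its x, y, z); origin at the centre of its underside
- white_case: bystander: white case lying flat, 50 x 160 x 25 mm (its x, y, z); origin at the centre of its underside
- rack: the same orange rack, origin at the centre of its underside
Not all that is in view belongs to the job. There is more than one size of the rack; the job needs the middle-sized.

How it is judged:
By the outcome, as a careful person would: the job done as asked, in the order asked, and still so for the second after the job is handed in, while the arm keeps its last pose, push and grip.
It also fails if it takes over 45 s, if anything falls off the work surface, if the arm or the gripper's body presses on something with over 40 N, if the wrist force passes 120 N, or if a joint passes its speed limit or range.

## Robot

A 6-joint arm with a two-finger parallel gripper is mounted at the origin on the work surface. World frame = base frame: x ahead of the robot, y to its left, z up, the work surface at z = 0. Lengths are in m, angles in rad, forces in N, time in s.
With the tool pointing down it reaches from about 0.225 to 0.875 m from the base axis. Payload 3.4 kg.
Tool frame: the origin (TCP) lies between the finger pads; the fingertips stand 25 mm ahead of it and the grasp point (between the pads) lies 6 mm ahead of it (manip.tips_ahead is the distance from the TCP to the fingertips, in m); z points along the fingers, x is the direction in which the jaws open and shut, and the axes are right-handed (so a half turn about z gives the same grasp; the last joint's range is limited). The gripper opens to 85 mm and grips with 20 to 120 N. Pads are 22 mm wide; open, the fingers measure 114 mm over their backs; the gripper's body (76 mm by 85 mm) begins 54 mm behind the grasp point. The pads swing forward as they close: fully open they stand 13 mm farther back than shut.
Start: joints at [1.011, 0.276, 1.505, -0, 1.361, -0.121], TCP at [0.244, 0.521, 0.256] pointing down, gripper open.
Joint ranges: [-2.89, 2.89], [-0.75, 2.08], [0.22, 2.7], [-1.18, 4.32], [0.11, 2.71], [-2.7, 2.7]. Speed limits (rad/s): [2.57, 2.57, 3.14, 3.14, 3.14, 3.14].

## Interface

Orientations are given as a unit quaternion [w, x, y, z].
In Python, from rig import manip gives the robot as it stands. The module is installed in compiled form; this text tells all that it offers.
- The arm moves only by the tool send_rows, never from a script. Its argument "plan" is a list of rows, each an object with "linear": the shift along the tool's x, y, z in m, a list of three; "delta_rot": the turn, a rotation vector about the tool's x, y, z in degrees, a list of three; "fingers": the finger opening in m, from 0 to 0.0854. A call has 1 to 12 rows; each row shifts and turns the pose as measured when the row begins, along the tool's axes as they then stand; what a row does not reach is not made up. A row lasts 1/12 s, in which the tool goes at most 41.7 mm and 7.16 degrees, less where a joint would pass 70% of its speed; a pose out of reach is approached as far as the arm can. A call with a gripper value outside its range is refused whole. The fingers move at their own pace and stop on an object; "force" is the grip in N (left out, the last holds). Time passes only in rows, so rows that do not move let the fingers close. It gives the time, the measured TCP pose, the force and the opening at its end, in the units of the state.
- manip.get_state(): the state, without advancing time (a new reading comes with each control period).
- manip.get_image(name): name is "side" or "top" or "wrist"; returns the picture (480x640x3 uint8, red, green, blue); there is no depth.
- manip.camera_info(name): a dict with "K" (3x3 intrinsics, pixels), "dist" ([k1, k2, p1, p2, k3] as OpenCV has them; the pictures are not rectified), "rvec" (rotation vector, rad) and "tvec" (3), from world to camera coordinates, as OpenCV has them. Camera axes: x right, y down, z forward; pixel columns grow to the right and rows downward; lengths in m; the calibration is good to about 2 mm. A picture is of the moment at which its call begins: read the wrist's pose just before it. camera_info takes no time and is no camera call; for the wrist camera it gives the pose at the moment of the call.
- manip.sign_off(): hands the job in, once; it reports no verdict.
Trained networks look in the newest picture that a camera, given by its name, has taken for a name from the list of things; names that differ only in an ending like _2 or _b are one class to them, and where a whole thing is asked for, a point or a joint stands for the part that bears it (a point fixed in the world has none). Each returns a list of dicts, best first, with "p" (0 to 1); they miss things now and then, are a little off and sometimes report something else, mostly with a low value. They report only what shows in the picture. A call takes as long as a camera call. They do not tell look-alikes from the thing itself.
- manip.find_in(thing, camera): "extent" ([left, top, right, bottom] in pixels, round what is visible of it).
- manip.masks_of(thing, camera): "pixels" (480x640 bool, what is visible of it) and "extent" ([left, top, right, bottom] in pixels, round what is visible of it).
The state is a dict: "clock": time; "qpos": joint angles; "qd": joint speeds; "effort": joint torques, N m; "position": TCP position; "ee_rot": TCP orientation; "contact_force": force on the tool from outside, world axes, zero at the start; "moment": the same for the moment, N m; "width": finger opening in m.
Only numpy, scipy, OpenCV 4.12 (cv2) and the standard library are available. Lean on these libraries where they do the work, as an engineer would, in place of code of your own. Each camera call takes 0.05 s, during which the arm holds its last target. There are 200 camera calls.

## Working session

There is one attempt and no reset: what is moved stays moved. The work goes in short steps, Python scripts to look and compute and a tool call to move; the robot and the scene stay as the last step left them, time stands still between calls to the robot, and variables do not carry over. Pictures are saved under pics/ and viewed, about 8 in all and at most 12, crops included, and the job is handed in when it is done.

Besides the shell and the picture viewer there is one more tool, called after "Request:" in YAML: its name, and indented under it one key for each argument. send_rows: Moves the arm, as the interface text tells. Its arguments: {"type":"object","properties":{"plan":{"type":"array","items":{"type":"object","properties":{"linear":{"type":"array","items":{"type":"number"}},"delta_rot":{"type":"array","items":{"type":"number"}},"fingers":{"type":"number"}}}},"force":{"type":"number"}},"required":["plan"]}

```bash
mkdir -p pics; python3 - <<'E'
from rig import manip
import cv2,numpy as np
for n in("top","side"):
    im=manip.get_image(n); cv2.imwrite(f"pics/{n}0.png",im[:,:,::-1])
    c=manip.camera_info(n); R=cv2.Rodrigues(np.array(c["rvec"]))[0]
    print(n,np.round(-R.T@np.array(c["tvec"]),3).ravel(),np.round(c["dist"],3))
    for t in("rack","rack_center","pad_top","lid_top","shelf_middle","station","lever"):
        try: print(t,[(round(d["p"],2),np.round(d["extent"]).tolist()) for d in manip.find_in(t,n)])
        except Exception as e: print(t,e)
print(manip.get_state())
E
```

```text
top [0.444 0.029 1.595] [-0.06  0.    0.    0.    0.  ]
rack [(0.88, [217.0, 290.0, 235.0, 313.0]), (0.66, [256.0, 160.0, 297.0, 207.0]), (0.63, [270.0, 247.0, 308.0, 285.0])]
rack_center [(0.88, [255.0, 156.0, 297.0, 206.0]), (0.76, [274.0, 252.0, 306.0, 281.0]), (0.61, [214.0, 293.0, 238.0, 318.0])]
pad_top [(0.87, [310.0, 229.0, 410.0, 273.0]), (0.19, [191.0, 208.0, 411.0, 293.0])]
lid_top [(0.61, [252.0, 229.0, 323.0, 294.0])]
shelf_middle [(0.59, [190.0, 206.0, 412.0, 293.0]), (0.56, [386.0, 214.0, 403.0, 228.0])]
station [(0.79, [193.0, 208.0, 407.0, 294.0]), (0.53, [317.0, 203.0, 335.0, 217.0])]
lever [(0.94, [309.0, 229.0, 412.0, 267.0])]
side [ 0.087 -0.721  1.097] [-0.012  0.     0.     0.     0.   ]
rack [(0.94, [328.0, 180.0, 380.0, 236.0]), (0.7, [183.0, 219.0, 209.0, 245.0]), (0.63, [253.0, 206.0, 295.0, 247.0])]
rack_center [(0.85, [245.0, 208.0, 290.0, 247.0]), (0.76, [180.0, 217.0, 209.0, 249.0]), (0.67, [327.0, 178.0, 383.0, 239.0])]
pad_top [(0.71, [318.0, 244.0, 384.0, 352.0])]
lid_top [(0.84, [238.0, 200.0, 334.0, 275.0]), (0.36, [200.0, 134.0, 230.0, 167.0])]
sh
[... 169 characters left out ...]
, 355.0])]
{'clock': 0.8, 'qpos': array([ 1.01097874e+00,  2.75885414e-01,  1.50486491e+00,  1.28934479e-06,
        1.36071276e+00, -1.21026338e-01]), 'qd': array([ 7.99577982e-04,  2.00964032e-04,  5.43410329e-04, -2.77011941e-04,
        6.44195243e-04,  4.37854085e-05]), 'effort': array([ 9.04145745e-04, -4.16592515e+01, -2.46082073e+01, -3.55711654e-04,
        8.66511300e-05, -7.67151505e-06]), 'position': array([0.24432656, 0.52055472, 0.25635035]), 'ee_rot': array([-2.84531710e-05,  8.44051472e-01,  5.36262165e-01,  5.82012119e-05]), 'contact_force': array([-0.46402059,  0.36778283,  0.66883827]), 'moment': array([ 0.02911247, -0.02444088, -0.00115643]), 'width': 0.08519428477275352}
```

```bash
python3 - <<'E'
import cv2
a=cv2.imread("pics/top0.png")[120:360,160:460]
cv2.imwrite("pics/t1.png",cv2.resize(a,None,fx=2.5,fy=2.5,interpolation=cv2.INTER_CUBIC))
b=cv2.imread("pics/side0.png")[130:370,150:450]
cv2.imwrite("pics/s1.png",cv2.resize(b,None,fx=2.5,fy=2.5,interpolation=cv2.INTER_CUBIC))
E
```

```text
(no output)
```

View pics/t1.png

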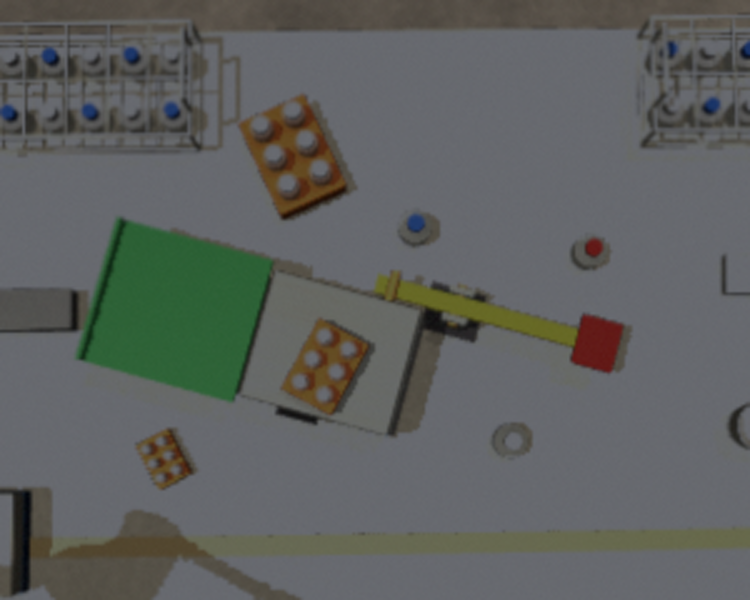

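View pics/s1.png

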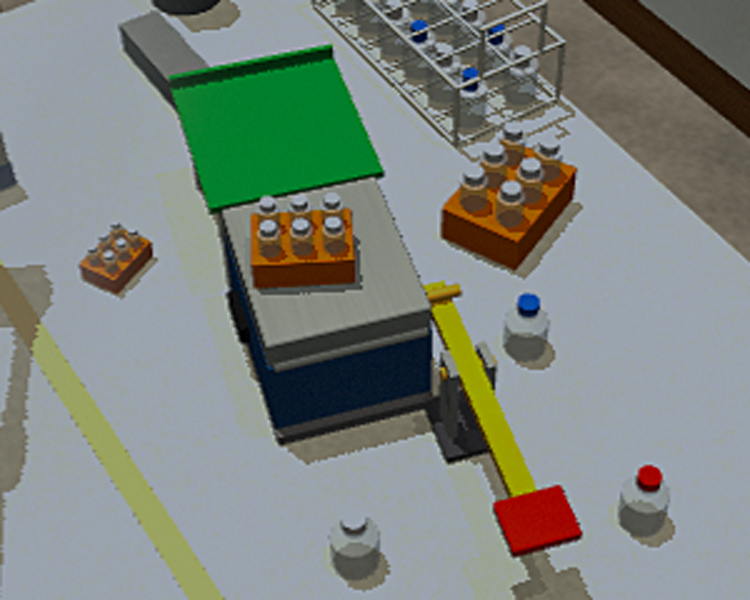

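Top view: the unit is yawed about -14°. Shelf is on the left (+y) and the pad on the right at (598,343). The middle-sized rack on the lid is at (325,365), turned about 15° further. The side view agrees. Next I fit poses from corner pixels in both views.

```bash
cat > h.py <<'E'
from rig import manip
import cv2,numpy as np
from scipy.optimize import least_squares
def proj(P,c): return cv2.projectPoints(np.array(P,float),np.array(c["rvec"]),np.array(c["tvec"]),np.array(c["K"]),np.array(c["dist"]))[0][:,0]
def rz(a): return np.array([[np.cos(a),-np.sin(a),0],[np.sin(a),np.cos(a),0],[0,0,1]])
def fit(obs,x0):  # obs: [(cam,[local pts],[px])], pose x,y,z,yaw
    f=lambda p: np.concatenate([(proj(np.array(L)@rz(p[3]).T+p[:3],c)-np.array(U)).ravel() for c,L,U in obs])
    r=least_squares(f,x0,loss="soft_l1"); return r.x,np.round(f(r.x),1)
def full(U,o): return np.array(U,float)/2.5+np.array(o)-0.3
E
python3 - <<'E'
from h import *
T=manip.camera_info("top");S=manip.camera_info("side");t=(160,120);s=(150,130)
st=[(T,[[.075,.215,.13],[.075,.04,.13],[-.075,.04,.13],[-.075,.215,.13],[.085,.22,.128],[-.085,.22,.128]],full([(273,268),(423,308),(392,433),(240,393),(273,262),(237,402)],t)),
 (S,[[-.075,.04,.13],[.075,.04,.13],[-.085,.22,.128],[.085,.22,.128]],full([(268,350),(430,305),(211,210),(382,175)],s))]
p,r=fit(st,[.45,0,0,-.25]);print("station",p.round(4),r)
W=lambda q: rz(p[3])@np.array(q)+p[:3]
pc=[[.03,.025,0],[.03,-.025,0],[-.03,-.025,0],[-.03,.025,0]]
q,r=fit([(T,pc,full([(585,313),(625,323),(611,373),(571,361)],t)),(S,[pc[3],pc[0],pc[1],pc[2]],full([(494,497),(568,485),(581,540),(515,553)],s))],[*W([.095,-.17,.1]),-.25])
print("pad",q.round(4),"expected",W([.095,-.17,.097]).round(4),r)
rk=[[.045,.032,.032],[.045,-.032,.032],[-.045,-.032,.032],[-.045,.032,.032]]
k,r=fit([(T,rk,full([(322,318),(370,347),(332,413),(282,390)],t)),(S,[[-.045,-.032,0],[.045,-.032,0],[-.045,-.032,.032],[.045,-.032,.032]],full([(254,287),(355,287),(251,263),(355,263)],s))],[*W([0,.12,.13]),-.5])
print("rack",k.round(4),"in station",(rz(p[3]).T@(k[:3]-p[:3])).round(4),np.degrees(k[3]-p[3]),r)
print("shelf",W([0,.31,.128]), "dirY",rz(p[3])[:,1])
E
```

```text
station [ 0.4964 -0.0436 -0.0006 -0.2666] [ 0.8  0.3 -0.3 -0.4 -1.   0.3  0.4  0.8  0.1 -1.  -0.9  0.2 -0.1 -0.3
  1.8  1.1 -1.1  0.6  0.4 -1.1]
pad [ 0.5393 -0.2328  0.0952 -0.3399] expected [ 0.5433 -0.2326  0.0964] [ 0.5 -1.   0.6  0.5 -0.1 -0.2 -0.2 -0.9 -0.1  1.6 -1.5  0.4  1.1 -1.4
 -1.3 -0.2]
rack [ 0.5117  0.0839  0.132  -0.5349] in station [-0.0188  0.127   0.1326] -15.373897805885745 [ 0.2 -0.6  0.8 -0.8 -0.2  0.7 -0.1 -1.6 -0.5  1.   0.  -0.5 -0.4  0.7
 -0.3 -0.8]
shelf [0.57810145 0.2554371  0.12744226] dirY [0.26343546 0.96467702 0.        ]
```

```bash
cat >> h.py <<'E'
from scipy.spatial.transform import Rotation as Ro
ST=np.array([.4964,-.0436,-.0006]);YAW=-.2666
def W(q): return rz(YAW)@np.array(q)+ST
def togo(q_station,yaw=YAW):
    s=manip.get_state(); R=Ro.from_quat(np.roll(s["ee_rot"],-1)); t=W(q_station)
    Rt=Ro.from_euler("z",yaw)*Ro.from_euler("x",np.pi)
    print("clock",round(s["clock"],2),"st pos",(rz(YAW).T@(s["position"]-ST)).round(4),"shift tool mm",(R.inv().apply(t-s["position"])*1000).round(1),"rot deg",np.degrees((R.inv()*Rt).as_rotvec()).round(2),"F",s["contact_force"].round(1),"w",round(s["width"],4),"tips",manip.tips_ahead)
E
python3 -c "
from h import *
togo([-.019,.045,.25])"
```

```text
clock 0.8 st pos [-0.3918  0.4778  0.257 ] shift tool mm [-362.5  441.4    6.9] rot deg [-0.000e+00 -1.000e-02  8.013e+01] F [-0.5  0.4  0.7] w 0.0852 tips 0.025
```

Request:
send_rows:
  plan:
    - {"linear": [0,0,-0.01],"delta_rot": [0,0,7],"fingers": 0.04}
    - {"linear": [0,0,-0.01],"delta_rot": [0,0,7],"fingers": 0.04}
    - {"linear": [0,0,-0.01],"delta_rot": [0,0,7],"fingers": 0.04}
    - {"linear": [0,0,0],"delta_rot": [0,0,7],"fingers": 0.04}
    - {"linear": [0,0,0],"delta_rot": [0,0,7],"fingers": 0.04}
    - {"linear": [0,0,0],"delta_rot": [0,0,7],"fingers": 0.04}
    - {"linear": [0,0,0],"delta_rot": [0,0,7],"fingers": 0.04}
    - {"linear": [0,0,0],"delta_rot": [0,0,7],"fingers": 0.04}
    - {"linear": [0,0,0],"delta_rot": [0,0,7],"fingers": 0.04}
    - {"linear": [0,0,0],"delta_rot": [0,0,7],"fingers": 0.04}
    - {"linear": [0,0,0],"delta_rot": [0,0,7],"fingers": 0.04}
    - {"linear": [0,0,0],"delta_rot": [0,0,3],"fingers": 0.04}

```text
clock: 1.8
position: [0.2442, 0.5205, 0.2881]
ee_rot: [-0.0, 0.989, -0.151, 0.0]
contact_force: [-0.1, -0.1, 0.5]
width: 0.0401
```

```bash
python3 -c "
from h import *
togo([-.019,.045,.25])"
```

```text
clock 1.8 st pos [-0.3919  0.4777  0.2887] shift tool mm [388.3 418.9  38.6] rot deg [-0.02 -0.   -2.08] F [-0.1 -0.1  0.5] w 0.0401 tips 0.025
```

Request:
send_rows:
  plan:
    - {"linear": [0.027,0.029,0],"delta_rot": [0,0,-2],"fingers": 0.04}
    - {"linear": [0.027,0.029,0],"delta_rot": [0,0,0],"fingers": 0.04}
    - {"linear": [0.027,0.029,0],"delta_rot": [0,0,0],"fingers": 0.04}
    - {"linear": [0.027,0.029,0],"delta_rot": [0,0,0],"fingers": 0.04}
    - {"linear": [0.027,0.029,0],"delta_rot": [0,0,0],"fingers": 0.04}
    - {"linear": [0.027,0.029,0],"delta_rot": [0,0,0],"fingers": 0.04}
    - {"linear": [0.027,0.029,0],"delta_rot": [0,0,0],"fingers": 0.04}
    - {"linear": [0.027,0.029,0],"delta_rot": [0,0,0],"fingers": 0.04}
    - {"linear": [0.027,0.029,0],"delta_rot": [0,0,0],"fingers": 0.04}
    - {"linear": [0.027,0.029,0],"delta_rot": [0,0,0],"fingers": 0.04}
    - {"linear": [0.027,0.029,0],"delta_rot": [0,0,0],"fingers": 0.04}
    - {"linear": [0.027,0.029,0],"delta_rot": [0,0,0],"fingers": 0.04}

```text
clock: 2.8
position: [0.4699, 0.0898, 0.2869]
ee_rot: [-0.004, 0.992, -0.126, 0.002]
contact_force: [0.5, -0.3, 0.5]
width: 0.0399
```

```bash
python3 -c "
from h import *
togo([-.019,.045,.25])"
```

```text
clock 2.8 st pos [-0.0607  0.1217  0.2875] shift tool mm [40.5 77.6 36.9] rot deg [-0.51 -0.18  0.81] F [ 0.5 -0.3  0.5] w 0.0399 tips 0.025
```

Request:
send_rows:
  plan:
    - {"linear": [0.014,0.026,0],"delta_rot": [-0.5,-0.2,0.8],"fingers": 0.04}
    - {"linear": [0.014,0.026,0],"delta_rot": [0,0,0],"fingers": 0.04}
    - {"linear": [0.013,0.026,0.017],"delta_rot": [0,0,0],"fingers": 0.04}
    - {"linear": [0,0,0.02],"delta_rot": [0,0,0],"fingers": 0.04}
    - {"linear": [0,0,0],"delta_rot": [0,0,0],"fingers": 0.04}

```text
clock: 3.22
position: [0.4955, -0.0099, 0.2504]
ee_rot: [0.002, 0.99, -0.139, 0.004]
contact_force: [-0.6, 0.9, -0.5]
width: 0.04
```

```bash
python3 -c "
from h import *
togo([-.019,.045,.162])
cv2.imwrite('pics/w1.png',manip.get_image('wrist')[:,:,::-1])"
```

```text
clock 3.22 st pos [-0.0098  0.0323  0.251 ] shift tool mm [-10.2 -12.8  88.8] rot deg [ 0.15 -0.51 -0.65] F [-0.6  0.9 -0.5] w 0.04 tips 0.025
```

View pics/w1.png

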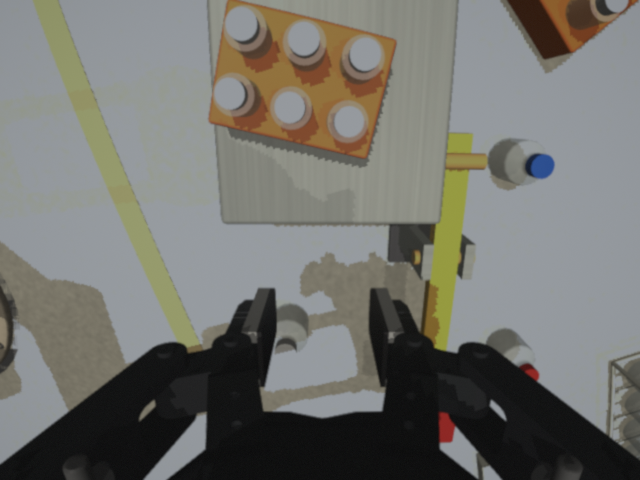

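```bash
python3 -c "
from h import *
c=manip.camera_info('wrist')
print('lid',proj([W([-.075,.04,.13]),W([.075,.04,.13])],c).round(),'seen 223,222 440,222')
rk=np.array([[.045,.032,.032],[.045,-.032,.032],[-.045,-.032,.032],[-.045,.032,.032]])@rz(-.5349).T+[.5117,.0839,.130]
print(proj(rk,c).round(),'seen 396,38 366,158 210,122 230,0')
k,r=fit([(c,rk*0+np.array([[.045,.032,.032],[.045,-.032,.032],[-.045,-.032,.032],[-.045,.032,.032]]),[(396,38),(368,155),(210,122),(230,0)])],[.51,.08,.13,-.53])
print(k.round(4),r,(rz(YAW).T@(k[:3]-ST)).round(4),np.degrees(k[3]-YAW))
"
```

```text
lid [[225. 225.]
 [444. 222.]] seen 223,222 440,222
[[400.  44.]
 [366. 163.]
 [208. 121.]
 [231.  -3.]] seen 396,38 366,158 210,122 230,0
[ 0.5119  0.0858  0.1246 -0.4897] [ 0.  -0.1 -0.5  0.5  1.9  0.1 -0.5 -0.4] [-0.0192  0.1289  0.1252] -12.785147070387344
```

Request:
send_rows:
  plan:
    - {"linear": [-0.01,-0.013,0.02],"delta_rot": [0.2,-0.5,-0.6],"fingers": 0.04}
    - {"linear": [0,0,0.02],"delta_rot": [0,0,0],"fingers": 0.04}
    - {"linear": [0,0,0.02],"delta_rot": [0,0,0],"fingers": 0.04}
    - {"linear": [0,0,0.015],"delta_rot": [0,0,0],"fingers": 0.04}
    - {"linear": [0,0,0.007],"delta_rot": [0,0,0],"fingers": 0.04}
    - {"linear": [0,0,0],"delta_rot": [0,0,0],"fingers": 0.04}

```text
clock: 3.77
position: [0.495, 0.0093, 0.1748]
ee_rot: [-0.001, 0.991, -0.13, 0.008]
contact_force: [1.1, 0.1, -0.7]
width: 0.04
```

```bash
python3 -c "
from h import *
togo([-.019,.045,.162])"
```

```text
clock 3.77 st pos [-0.0153  0.0507  0.1754] shift tool mm [-4.   5.7 13.4] rot deg [-0.22 -0.91  0.31] F [ 1.1  0.1 -0.7] w 0.04 tips 0.025
```

Request:
send_rows:
  plan:
    - {"linear": [-0.004,0.004,0.008],"delta_rot": [-0.2,-0.9,0.3],"fingers": 0.04}
    - {"linear": [0,0,0.005],"delta_rot": [0,0,0],"fingers": 0.04}
    - {"linear": [0,0,0],"delta_rot": [0,0,0],"fingers": 0.04}
    - {"linear": [0,-0.006,0],"delta_rot": [0,0,0],"fingers": 0.04}
    - {"linear": [0,-0.01,0],"delta_rot": [0,0,0],"fingers": 0.04}
    - {"linear": [0,-0.01,0],"delta_rot": [0,0,0],"fingers": 0.04}
    - {"linear": [0,-0.008,0],"delta_rot": [0,0,0],"fingers": 0.04}
    - {"linear": [0,-0.008,0],"delta_rot": [0,0,0],"fingers": 0.04}
    - {"linear": [0,-0.008,0],"delta_rot": [0,0,0],"fingers": 0.04}

```text
clock: 4.52
position: [0.5077, 0.059, 0.1662]
ee_rot: [-0.0, 0.991, -0.133, 0.005]
contact_force: [0.6, -1.4, -0.6]
width: 0.0396
```

```bash
python3 -c "
from h import *
togo([-.019,.267,.160])"
```

```text
clock 4.52 st pos [-0.0162  0.1019  0.1668] shift tool mm [  -2.9 -165.1    7. ] rot deg [-0.07 -0.51  0.  ] F [ 0.6 -1.4 -0.6] w 0.0396 tips 0.025
```

Request:
send_rows:
  plan:
    - {"linear": [-0.001,-0.008,0.003],"delta_rot": [0,-0.5,0],"fingers": 0.04}
    - {"linear": [0,-0.009,0.002],"delta_rot": [0,0,0],"fingers": 0.04}
    - {"linear": [0,-0.009,0.001],"delta_rot": [0,0,0],"fingers": 0.04}
    - {"linear": [0,-0.009,0],"delta_rot": [0,0,0],"fingers": 0.04}
    - {"linear": [0,-0.009,0],"delta_rot": [0,0,0],"fingers": 0.04}
    - {"linear": [0,-0.009,0],"delta_rot": [0,0,0],"fingers": 0.04}
    - {"linear": [0,-0.009,0],"delta_rot": [0,0,0],"fingers": 0.04}
    - {"linear": [0,-0.009,0],"delta_rot": [0,0,0],"fingers": 0.04}
    - {"linear": [0,-0.009,0],"delta_rot": [0,0,0],"fingers": 0.04}

```text
clock: 5.27
position: [0.5293, 0.1449, 0.1596]
ee_rot: [0.001, 0.991, -0.132, -0.001]
contact_force: [-0.2, -0.1, -0.8]
width: 0.04
```

```bash
python3 -c "
from h import *
togo([-.019,.267,.160])
cv2.imwrite('pics/w2.png',manip.get_image('wrist')[:,:,::-1])"
```

```text
clock 5.27 st pos [-0.0179  0.1905  0.1602] shift tool mm [ -0.9 -76.5   0.1] rot deg [0.07 0.08 0.13] F [-0.2 -0.1 -0.8] w 0.04 tips 0.025
```

View pics/w2.png

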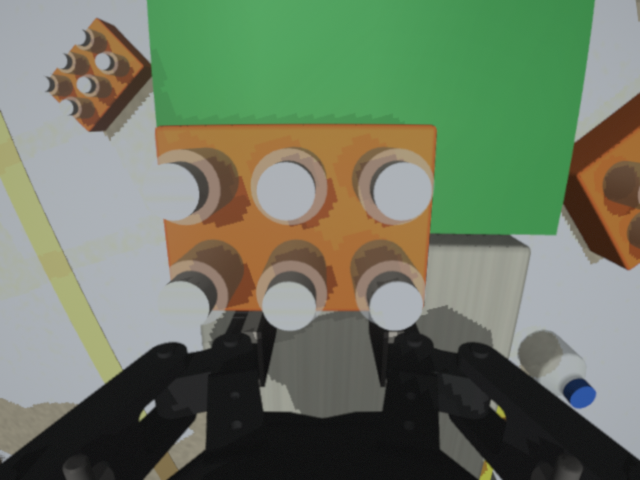

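The wrist view shows the rack squared up, its front edge at row 125 already over the green shelf and about 14 mm inside the shelf's left edge. I keep pushing.

Request:
send_rows:
  plan:
    - {"linear": [0,-0.009,0],"delta_rot": [0,0,0],"fingers": 0.04}
    - {"linear": [0,-0.009,0],"delta_rot": [0,0,0],"fingers": 0.04}
    - {"linear": [0,-0.009,0],"delta_rot": [0,0,0],"fingers": 0.04}
    - {"linear": [0,-0.009,0],"delta_rot": [0,0,0],"fingers": 0.04}
    - {"linear": [0,-0.009,0],"delta_rot": [0,0,0],"fingers": 0.04}
    - {"linear": [0,-0.009,0],"delta_rot": [0,0,0],"fingers": 0.04}
    - {"linear": [0,-0.008,0],"delta_rot": [0,0,0],"fingers": 0.04}
    - {"linear": [0,-0.006,0],"delta_rot": [0,0,0],"fingers": 0.04}
    - {"linear": [0,-0.003,0],"delta_rot": [0,0,0],"fingers": 0.04}
    - {"linear": [0,0,0],"delta_rot": [0,0,0],"fingers": 0.04}

```text
clock: 6.15
position: [0.5501, 0.2236, 0.1592]
ee_rot: [-0.0, 0.991, -0.131, -0.001]
contact_force: [-1.0, -1.8, 1.2]
width: 0.0399
```

```bash
python3 -c "
from h import *
togo([-.019,.235,.260])"
```

```text
clock 6.15 st pos [-0.0186  0.2719  0.1598] shift tool mm [  -0.8   36.9 -100.2] rot deg [-0.02  0.12  0.21] F [-1.  -1.8  1.2] w 0.0399 tips 0.025
```

Request:
send_rows:
  plan:
    - {"linear": [0,0.015,0],"delta_rot": [0,0,0],"fingers": 0.04}
    - {"linear": [0,0.01,-0.02],"delta_rot": [0,0,0],"fingers": 0.04}
    - {"linear": [0,0,-0.035],"delta_rot": [0,0,0],"fingers": 0.04}
    - {"linear": [0,0,-0.035],"delta_rot": [0,0,0],"fingers": 0}
    - {"linear": [0,0.02,-0.015],"delta_rot": [0,0,0],"fingers": 0}
    - {"linear": [0.01,0.035,0],"delta_rot": [0,0,0],"fingers": 0}
    - {"linear": [0.01,0.035,0],"delta_rot": [0,0,0],"fingers": 0}
    - {"linear": [0.01,0.035,0],"delta_rot": [0,0,0],"fingers": 0}
    - {"linear": [0.01,0.035,0],"delta_rot": [0,0,0],"fingers": 0}
    - {"linear": [0.01,0.035,0],"delta_rot": [0,0,0],"fingers": 0}
    - {"linear": [0.01,0.035,0],"delta_rot": [0,0,0],"fingers": 0}
    - {"linear": [0.01,0.03,0],"delta_rot": [0,0,0],"fingers": 0}

```text
clock: 7.15
position: [0.5363, -0.0852, 0.2682]
ee_rot: [-0.001, 0.992, -0.128, -0.001]
contact_force: [-0.3, -0.1, 0.6]
width: -0.0002
```

```bash
python3 -c "
from h import *
togo([.095,-.17,.18])
cv2.imwrite('pics/t2.png',cv2.resize(manip.get_image('top')[160:340,160:440,::-1],None,fx=2.5,fy=2.5))"
```

```text
clock 7.15 st pos [ 0.0494 -0.0296  0.2688] shift tool mm [ 44.5 140.9  88.5] rot deg [-0.08  0.14  0.54] F [-0.3 -0.1  0.6] w -0.0002 tips 0.025
```

View pics/t2.png

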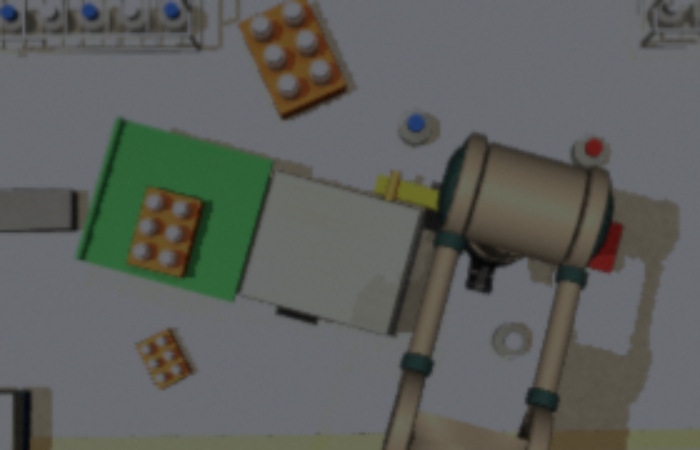

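The top view shows the rack standing wholly on the green shelf at (165,232), clear of its edges; everything else is unmoved. Now to the pad.

Request:
send_rows:
  plan:
    - {"linear": [0.011,0.035,0],"delta_rot": [0,0,0.5],"fingers": 0}
    - {"linear": [0.011,0.035,0],"delta_rot": [0,0,0],"fingers": 0}
    - {"linear": [0.011,0.035,0.01],"delta_rot": [0,0,0],"fingers": 0}
    - {"linear": [0.011,0.03,0.02],"delta_rot": [0,0,0],"fingers": 0}
    - {"linear": [0,0,0.03],"delta_rot": [0,0,0],"fingers": 0}
    - {"linear": [0,0,0.02],"delta_rot": [0,0,0],"fingers": 0}
    - {"linear": [0,0,0],"delta_rot": [0,0,0],"fingers": 0}
    - {"linear": [0,0,0],"delta_rot": [0,0,0],"fingers": 0}

```text
clock: 7.87
position: [0.5361, -0.2457, 0.1873]
ee_rot: [0.004, 0.99, -0.142, 0.002]
contact_force: [0.2, -0.5, 1.8]
width: -0.0001
```

```bash
python3 -c "
from h import *
togo([.095,-.17,.130])
cv2.imwrite('pics/w3.png',manip.get_image('wrist')[:,:,::-1])"
```

```text
clock 7.87 st pos [ 0.0916 -0.1845  0.1879] shift tool mm [  2.9 -14.9  57.8] rot deg [ 0.37 -0.28 -1.  ] F [ 0.2 -0.5  1.8] w -0.0001 tips 0.025
```

View pics/w3.png

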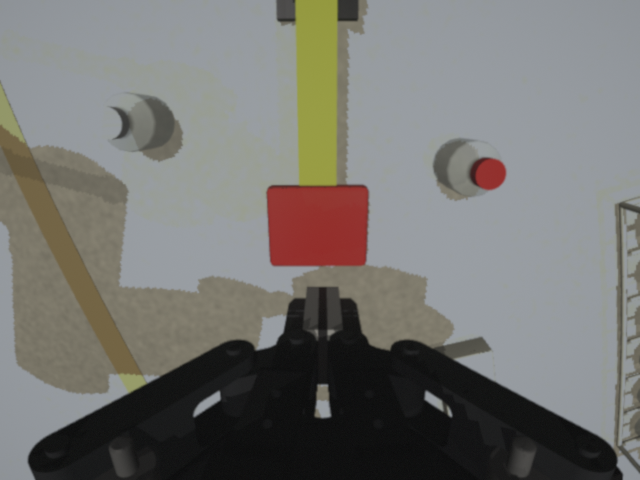

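```bash
python3 -c "
from h import *
c=manip.camera_info('wrist')
L=[[-.03,.025,0],[.03,.025,0],[.03,-.025,0],[-.03,-.025,0]]
k,r=fit([(c,L,[(268,186),(368,186),(367,266),(271,266)])],[.543,-.233,.097,-.27])
print((rz(YAW).T@(k[:3]-ST)).round(4),r,np.degrees(k[3]-YAW))
print(proj([W(np.array([.095,-.17,.097])+l) for l in L],c).round())"
```

```text
[ 0.0884 -0.1718  0.0927] [-0.7  0.5  1.6  0.3 -0.3 -0.6  0.  -0.3] -0.9253013316613026
[[277. 185.]
 [381. 183.]
 [379. 264.]
 [281. 266.]]
```

Request:
send_rows:
  plan:
    - {"linear": [-0.002,-0.01,0.02],"delta_rot": [0.3,-0.2,-1.0],"fingers": 0}
    - {"linear": [0,0,0.02],"delta_rot": [0,0,0],"fingers": 0}
    - {"linear": [0,0,0.015],"delta_rot": [0,0,0],"fingers": 0}
    - {"linear": [0,0,0],"delta_rot": [0,0,0],"fingers": 0}
    - {"linear": [0,0,0],"delta_rot": [0,0,0],"fingers": 0}

```text
clock: 8.33
position: [0.5407, -0.2354, 0.14]
ee_rot: [0.003, 0.991, -0.131, 0.007]
contact_force: [0.1, -0.2, -0.0]
width: 0.0
```

```bash
python3 -c "
from h import *
togo([.09,-.175,.065])"
```

```text
clock 8.33 st pos [ 0.0933 -0.1733  0.1406] shift tool mm [-4.5  1.4 75.5] rot deg [ 0.24 -0.89  0.21] F [ 0.1 -0.2 -0. ] w 0.0 tips 0.025
```

Request:
send_rows:
  plan:
    - {"linear": [-0.004,0.001,0.008],"delta_rot": [0.2,-0.9,0],"fingers": 0}
    - {"linear": [0,0,0.007],"delta_rot": [0,0,0],"fingers": 0}
    - {"linear": [0,0,0.007],"delta_rot": [0,0,0],"fingers": 0}
    - {"linear": [0,0,0.007],"delta_rot": [0,0,0],"fingers": 0}
    - {"linear": [0,0,0.007],"delta_rot": [0,0,0],"fingers": 0}
    - {"linear": [0,0,0.007],"delta_rot": [0,0,0],"fingers": 0}
    - {"linear": [0,0,0.007],"delta_rot": [0,0,0],"fingers": 0}

```text
clock: 8.92
position: [0.5397, -0.2363, 0.0973]
ee_rot: [0.002, 0.991, -0.13, 0.005]
contact_force: [-1.6, 2.6, 7.8]
width: 0.0001
```

```bash
python3 -c "
from h import *
togo([.09,-.175,.065])"
```

```text
clock 8.92 st pos [ 0.0925 -0.1745  0.0979] shift tool mm [-2.9  0.4 32.9] rot deg [ 0.19 -0.59  0.29] F [-1.6  2.6  7.8] w 0.0001 tips 0.025
```

Request:
send_rows:
  plan:
    - {"linear": [-0.002,0,0.007],"delta_rot": [0.2,-0.6,0],"fingers": 0}
    - {"linear": [0,0,0.007],"delta_rot": [0,0,0],"fingers": 0}
    - {"linear": [0,0,0.007],"delta_rot": [0,0,0],"fingers": 0}
    - {"linear": [0,0,0.007],"delta_rot": [0,0,0],"fingers": 0}
    - {"linear": [0,0,0.004],"delta_rot": [0,0,0],"fingers": 0}

```text
clock: 9.33
position: [0.5411, -0.2344, 0.0682]
ee_rot: [-0.002, 0.991, -0.132, 0.004]
contact_force: [-0.3, 1.0, 5.7]
width: -0.0004
```

```bash
python3 -c "
from h import *
togo([.09,-.175,.062])"
```

```text
clock 9.33 st pos [ 0.0934 -0.1723  0.0688] shift tool mm [-3.5  2.7  6.8] rot deg [-0.24 -0.44  0.16] F [-0.3  1.   5.7] w -0.0004 tips 0.025
```

Request:
send_rows:
  plan:
    - {"linear": [-0.001,0.001,0.004],"delta_rot": [0,0,0],"fingers": 0}
    - {"linear": [0,0,0.004],"delta_rot": [0,0,0],"fingers": 0}
    - {"linear": [0,0,0.004],"delta_rot": [0,0,0],"fingers": 0}

```text
clock: 9.58
position: [0.5414, -0.2351, 0.0589]
ee_rot: [-0.002, 0.991, -0.132, 0.006]
contact_force: [-8.7, 5.6, 43.9]
width: -0.0003
```

```bash
python3 -c "
from h import *
togo([.09,-.175,.062])"
```

```text
clock 9.58 st pos [ 0.0939 -0.1728  0.0595] shift tool mm [-3.9  2.2 -2.5] rot deg [-0.28 -0.64  0.13] F [-8.7  5.6 43.9] w -0.0003 tips 0.025
```

Request:
send_rows:
  plan:
    - {"linear": [0,0,0.0015],"delta_rot": [0,0,0],"fingers": 0}

```text
clock: 9.67
position: [0.5413, -0.2351, 0.0599]
ee_rot: [-0.001, 0.991, -0.132, 0.006]
contact_force: [-4.5, 2.1, 14.7]
width: 0.0
```

```bash
python3 -c "
from h import *
togo([.09,-.175,.062])
for i in range(4):
    im=manip.get_image('side'); s=manip.get_state(); print(s['position'].round(4),s['contact_force'].round(1))
t=manip.get_image('top')
cv2.imwrite('pics/f.png',np.hstack([cv2.resize(im[130:370,150:390,::-1],(400,400)),cv2.resize(t[130:370,170:410,::-1],(400,400))]))
print(manip.get_state()['contact_force'])"
```

```text
clock 9.67 st pos [ 0.0938 -0.1729  0.0605] shift tool mm [-3.8  2.1 -1.6] rot deg [-0.26 -0.65  0.15] F [-4.5  2.1 14.7] w 0.0 tips 0.025
[ 0.5413 -0.2351  0.0597] [-3.2  2.4 17.2]
[ 0.5413 -0.2351  0.0597] [-5.   4.1 18. ]
[ 0.5413 -0.2351  0.0597] [-4.2  2.9 17.9]
[ 0.5413 -0.2351  0.0597] [-4.4  4.1 17. ]
[-4.68894704  2.25596821 17.37284893]
```

View pics/f.png

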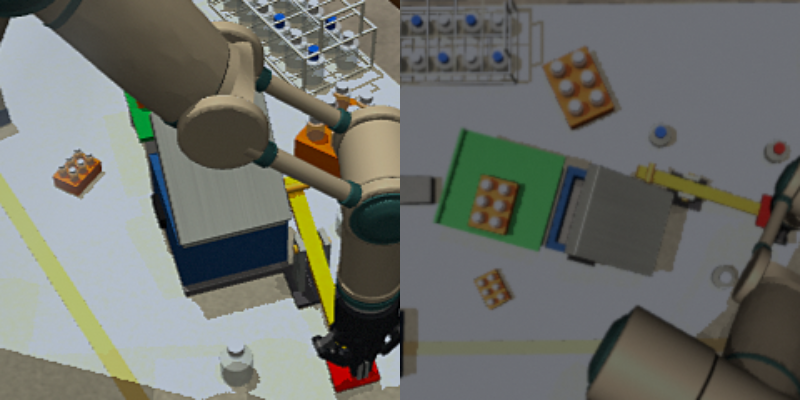

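The lid is open, with the blue box and its opening showing at (570,205) in the right half. The rack is on the shelf at (493,205), the fingertips are on the red pad and the force is steady at 17 N against the stop. I'm handing in.

```bash
python3 -c "
from rig import manip
print(manip.sign_off())"
```

```text
the job is handed in; nothing more can be done
None
```

The job is done and handed in at about 10 s on the robot's clock; I got no verdict back.

- **Rack:** I slid the middle-sized orange rack along the lid with two half-open fingers. It squared itself against them and now stands wholly on the green shelf. Its nearest side edge is roughly 10–14 mm inside the shelf's edge, judged from the pictures.
- **Lever and lid:** I pressed the red pad with the closed fingertips until the lever hit its stop, and the lid is raised. The fingertips still hold the pad down with a steady 17 N; it pushed back with about 6–8 N on the way down. The fingertips are at about 35 mm, which fits the 36 mm given for the stop.
- **Other things on the bench:** those visible in the last top view look unmoved. The lower right of that view was hidden by the arm.

Two things did not match cleanly. The force reached 44 N for a moment at the stop, through the fingertips only, and I eased it off straight away. The cameras put the pad about 5 mm to the side of where the given layout has it; I pressed about 4 mm off its measured middle, well inside the pad.

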